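# Touch-latch cupboard: press it ajar, push it wide

### The job

Open the taller of the two small wooden cupboards with the fingers only, pinching and lifting nothing. Push its handleless door inwards near the free edge until the touch catch lets go, then back off so that the spring sets it ajar on its own, and push it from behind with the outside of the fingers until it stands wide open, about square to the cupboard. Leave the lower cupboard shut and everything else where it stands.

Things in the scene. Friction and masses are not known exactly. Their poses are not given: they have to be found in the camera images.
- tall: the taller cupboard, a plain wooden box fixed to the worktop, 130 deep (x) x 170 wide (y) x 240 mm high. Origin: centre of its underside; z up. Its door, without handle, is on the -x side (towards the robot), hinged on an upright axis at x = -81, y = +77 mm. The carcass front is at x = -65 mm. Nothing stands on top
- low: the lower cupboard, same make, width, depth and front, 150 mm high; same origin and axes. It must stay shut
- tall_door (a joint): door angle of the taller cupboard, rad: 0 latched; -0.05 pushed in to its hard stop; 1.57 square to the cupboard; most 1.9. The catch lets go by -0.04 (6 mm near the free edge, 2 to 5 N; push to the stop to be sure). As the finger backs off, a damped spring swings it to about 0.53 in a second (edge 85 mm out: back off 130 mm); then light friction keeps it where it is left. It will not latch again
- low_door (a joint): hinge angle of the lower cupboard's door, rad, same kind; must stay 0
- tall_press (a point): point on the outer face of the taller cupboard's door, 22 mm from its free edge (140 mm from the hinge axis) and 35 mm below the cupboard's top: where to push; moves with the door. The shut door is a slab 16 mm thick from x = -89 to -73 mm of the cupboard (8 mm gap behind it), 170 mm wide (y -85 to +85), 12 to 238 mm above the worktop
- tall_hinge (a point): point on the door's hinge axis (mid-thickness of the slab) at its upper edge; the free edge is 162 mm from it, the faces 8 mm to either side. When the door is ajar, fingers go down from above between its back and the carcass, up to 50 mm below the cupboard's top (the mechanism lies far lower)
- salt_box: small carton, 22 x 57 x 51 mm, standing on the worktop at the left; leave alone. Origin: centre of the underside, as for all that follow
- spice_jar: spice jar with a red cap, 45 mm across, 106 mm high, standing before the low cupboard; leave alone
- salt_shaker: glass shaker with a metal top, 44 mm across, 90 mm high, standing before the low cupboard; leave alone
- fish_tin: flat oblong tin, 63 x 105 x 26 mm, lying on top of the low cupboard; leave alone
- mug: mug, 89 x 120 x 98 mm, on the right; leave alone
- pepper_mill: wooden pepper mill, 58 mm across, 170 mm high, on the right; leave alone

How it is judged:
On the way:
1. the catch has let go and the spring holds the taller cupboard's door ajar, with nothing of the robot touching it (value of joint tall_door between 0.3 and 0.9 rad and contact force between each of the arm, the fingers and tall_door below 0.1 N), for 0.2 s.
At the end, for the whole second after the job is handed in: the taller cupboard's door stands open by more than 1.2 rad (69 degrees) and at rest; the lower cupboard's door is shut (under 0.03 rad) (value of joint tall_door above 1.2 rad and value of joint low_door below 0.03 rad and velocity of joint tall_door between -0.05 and 0.05 rad/s); the robot touches nothing.
It fails at once if the lower cupboard's door is opened (value of joint low_door above 0.1 rad).
It fails at once if the door is pinched: its outer and inner faces are both pressed by the fingers with more than 2 N (contact force between the fingers and tall_door_c2 above 2 N and contact force between the fingers and tall_door_c3 above 2 N).
It fails at once if a bystander is lifted, carried or shoved by more than 30 mm (distance of any of salt_box, spice_jar, salt_shaker, fish_tin, mug, pepper_mill from where it was at the start of the episode above 0.03 m).
It also fails if it takes over 48 s, if anything falls off the work surface, if the arm or the gripper's body presses on something with over 40 N, if the wrist force passes 120 N, or if a joint passes its speed limit or range.

### The arm

A 6-joint arm with a two-finger parallel gripper is mounted at the origin on the work surface; the furniture and walls round the work are solid. World frame = base frame: x ahead of the robot, y to its left, z up, the work surface at z = 0. Lengths are in m, angles in rad, forces in N, time in s.
With the tool pointing down it reaches from about 0.3 to 0.825 m from the base axis. Payload 5.4 kg.
Tool frame: the origin (TCP) lies midway between the tips of the shut fingers; the grasp point (between the pads) lies 19 mm behind it; z points along the fingers, y is the line along which they close (so a half turn about z gives the same grasp; the last joint's range is limited). The gripper opens to 92 mm and grips with 3 to 60 N. Pads are 20 mm wide; open, the fingers measure 128 mm over their backs; the gripper's body (75 mm by 189 mm) begins 69 mm behind the grasp point.
Start: joints at [-1.555, 0.158, 1.597, -0, 1.386, -0.21], TCP at [0.129, -0.56, 0.215] pointing down, gripper open.
Joint ranges: [-2.91, 2.91], [-0.94, 2.29], [0.18, 2.7], [-1.29, 4.43], [0.17, 2.64], [-3, 3]. Speed limits (rad/s): [2.57, 2.57, 3.14, 3.14, 3.14, 3.14].

### API

Orientations are given as a unit quaternion [w, x, y, z].
In Python, from station import r gives the robot as it stands.
- The arm moves only by the tool play_rows, never from a script. Its argument "deltas" is a list of rows, each an object with "gripper": the gripper's target within -1 to 1 (fully open at 1, half-way at 0, shut at -1); "offset": the shift along the tool's x, y, z normalised to -1 to 1, where 1 is 2 cm, a list of three; "spin": the turn about the tool's z normalised to -1 to 1, where 1 is 6 degrees. In form: [{"gripper": gripper, "offset": [x, y, z], "spin": spin}, ...]. A call has 1 to 8 rows; each row shifts and turns the commanded pose from where the row before left it, along the tool's axes as they then stand; what a row does not reach is not made up. A row lasts 1/12 s, in which the tool goes at most 41.7 mm and 7.16 degrees, less where a joint would pass 70% of its speed; a pose out of reach is approached as far as the arm can. A call with a number of a shift or a turn outside -1 to 1 is refused whole. A call with a gripper value outside its range is refused whole. The fingers move at their own pace and stop on an object; "newtons" is the grip in N (left out, the last holds). Time passes only in rows, so rows that do not move let the fingers close. It gives the time, the measured TCP pose, the force, the opening and the grip force at its end, in the units of the state.
- r.state(): the state, without advancing time (a new reading comes with each control period).
- r.capture(name): name is "scene" or "top" or "wrist"; returns (picture, depth): 480x640x3 uint8, blue, green, red; 480x640 float32, m along the optical axis (not along the pixel's ray), 0 where there is no reading.
- r.camera_model(name): a dict with "fx", "fy", "cx", "cy" (pixels), "distortion" ([k1, k2, p1, p2, k3] as OpenCV has them; the pictures are not rectified), "position" and "attitude" of the camera in the world; the wrist camera has in their place "tool_from_camera" (4x4, takes a point from camera to tool coordinates, whose origin is the TCP and whose axes are the flange's). Camera axes: x right, y up, looking along -z (the intrinsics and any distortion apply to the point x, -y, -z); pixel columns grow to the right and rows downward; lengths in m; the calibration is good to about 2 mm. A picture is of the moment at which its call begins: read the wrist's pose just before it. camera_model takes no time and is no camera call.
- r.close_job(): hands the job in; it is judged then, once.
The state is a dict: "clock": time; "qpos": joint angles; "joint_vel": joint speeds; "tau": joint torques, N m; "position": TCP position; "orientation": TCP orientation; "wrist_force": force on the tool from outside, world axes, zero at the start; "ft_torque": the same for the moment, N m; "opening": finger opening in m; "grip_force": force on a finger pad.
Only numpy, scipy, OpenCV 4.12 (cv2) and the standard library are available. Lean on these libraries where they do the work, as an engineer would, in place of code of your own. Each camera call takes 0.05 s, during which the arm holds its last target. There are 200 camera calls.

## Working session

There is one attempt and no reset: what is moved stays moved. The work goes in short steps, Python scripts to look and compute and a tool call to move; the robot and the scene stay as the last step left them, time stands still between calls to the robot, and variables do not carry over. Pictures are saved under pics/ and viewed, at most 10 in all, crops included, and the job is handed in when it is done.

Besides the shell and the picture viewer there is one more tool, called after "Emit:" by a JSON object that holds its "name" and its "arguments". play_rows: Moves the arm, as the interface text tells. Its arguments: {"type":"object","properties":{"deltas":{"type":"array"},"newtons":{"type":"number"}},"required":["deltas"]}

```bash
mkdir -p pics; ls; python3 - <<'E'
from station import r
import cv2,numpy as np
s=r.state(); print({k:np.round(v,3).tolist() for k,v in s.items()})
for n in ("scene","top"):
    p,d=r.capture(n); cv2.imwrite(f"pics/{n}0.png",p); np.save(f"pics/{n}0.npy",d); print(n,r.camera_model(n))
E
```

```text
pics
{'clock': 0.0, 'qpos': [-1.555, 0.159, 1.598, 0.0, 1.386, -0.21], 'joint_vel': [-0.002, 0.001, -0.001, 0.001, 0.001, 0.0], 'tau': [0.001, -38.557, -32.211, 0.07, 0.038, -0.0], 'position': [0.129, -0.56, 0.214], 'orientation': [-0.001, 0.994, 0.113, 0.0], 'wrist_force': [-0.48, -0.815, 0.167], 'ft_torque': [-0.034, -0.04, -0.005], 'grip_force': 0.0, 'opening': 0.092}
scene {'fx': 455.91691141814675, 'fy': 455.91691141814675, 'cx': 312.81492061402383, 'cy': 242.96219040705688, 'distortion': array([-0.0347489,  0.       ,  0.       ,  0.       ,  0.       ]), 'position': array([0.19367634, 0.55232627, 0.98454618]), 'attitude': array([-0.26354404, -0.10326787,  0.31913721,  0.90445106])}
top {'fx': 622.4103543708128, 'fy': 622.4103543708128, 'cx': 323.71995834638017, 'cy': 244.75539347954634, 'distortion': array([-0.16507442,  0.        ,  0.        ,  0.        ,  0.        ]), 'position': array([-0.59796548, -0.19230912,  1.61017651]), 'attitude': array([ 0.71662468,  0.24942404, -0.21996573, -0.61306753])}
```

View pics/scene0.png

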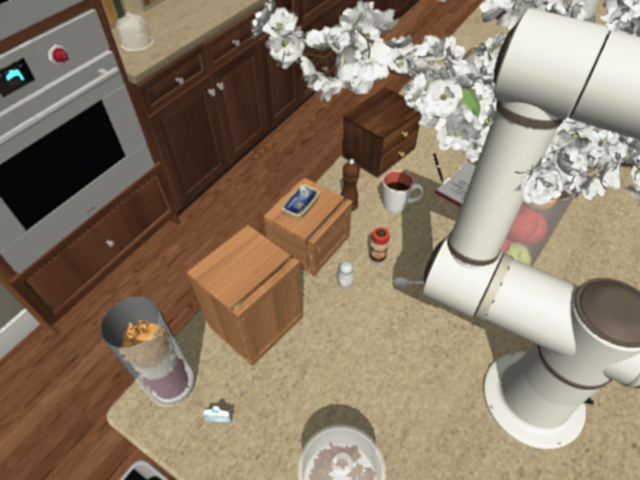

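View pics/top0.png

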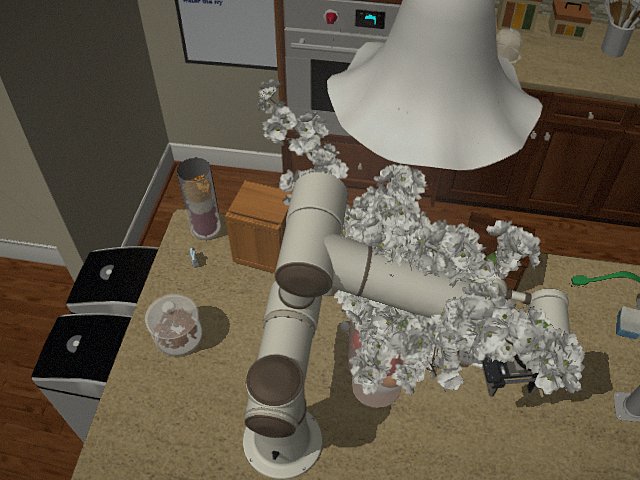

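The scene view shows the tall cupboard, with its top corners at about (190,268), (247,230), (301,262) and (250,308), and its door facing the robot at lower right. The low cupboard with the tin is at (307,215), and the jar and shaker are at (380,245) and (346,273). The top view shows the tall cupboard at (258,225), with the arm, flowers and lamp hiding the rest.

```bash
cat > h.py <<'E'
import numpy as np,cv2
from station import r
from scipy.spatial.transform import Rotation as R
def q(a): return R.from_quat([a[1],a[2],a[3],a[0]])
def cloud(n,d,pose=None):
    m=r.camera_model(n); K=np.array([[m['fx'],0,m['cx']],[0,m['fy'],m['cy']],[0,0,1]])
    g=np.stack(np.meshgrid(np.arange(640.),np.arange(480.)),-1).reshape(-1,1,2)
    u=cv2.undistortPoints(g,K,m['distortion']).reshape(480,640,2)
    c=np.stack([u[...,0]*d,-u[...,1]*d,-d],-1)
    if n=='wrist':
        T=m['tool_from_camera']; c=c@T[:3,:3].T+T[:3,3]
        P=q(pose['orientation']).as_matrix(); w=c@P.T+pose['position']
    else: w=c@q(m['attitude']).as_matrix().T+m['position']
    w[d<=0]=np.nan
    return w
E
python3 - <<'E'
from h import *
d=np.load('pics/scene0.npy'); w=cloud('scene',d)
np.set_printoptions(precision=3,suppress=True)
for nm,zz,box in (('tall',.24,(150,220,340,340)),('low',.15,(255,170,360,260))):
    x0,y0,x1,y1=box; m=np.zeros((480,640),np.uint8)
    m[y0:y1,x0:x1]=(abs(w[y0:y1,x0:x1,2]-zz)<.008)
    n,l,s,c=cv2.connectedComponentsWithStats(m); i=1+np.argmax(s[1:,4]); k=l==i
    P=w[k]; print(nm,len(P),np.median(P[:,2]))
    rc=cv2.minAreaRect(P[:,:2].astype(np.float32)); print(rc,cv2.boxPoints(rc))
    hull=cv2.convexHull(P[:,:2].astype(np.float32)); print(cv2.approxPolyDP(hull,.012,True).reshape(-1,2))
# things
for nm,(u,v) in dict(box=(216,412),shaker=(346,268),jar=(380,235),tin=(300,200),mug=(398,185),mill=(350,170)).items(): print(nm,np.nanmedian(w[v-2:v+3,u-2:u+3].reshape(-1,3),0))
# door face normal
F=w[300:335,258:296].reshape(-1,3); F=F[(F[:,2]>.03)&(F[:,2]<.22)]; c=F.mean(0);_,_,V=np.linalg.svd(F-c); print('face',c,V[2],len(F))
# flowers
p=cv2.imread('pics/scene0.png'); 
for (u,v) in [(280,45),(340,75),(370,30),(440,110),(490,160),(545,180),(620,170),(520,220)]: print('fl',u,v,w[v,u])
dt=np.load('pics/top0.npy'); wt=cloud('top',dt)
pt=cv2.imread('pics/top0.png').astype(int)
for (u,v) in [(270,95),(300,150),(400,185),(440,80),(430,150),(410,300),(440,370),(550,370),(510,240),(175,325),(200,200)]: print('top',u,v,wt[v,u])
E
```

```text
tall 4385 0.24157802801588468
((0.6357086896896362, 0.17496493458747864), (0.17074713110923767, 0.13384298980236053), 80.8868179321289) [[0.556 0.101]
 [0.688 0.08 ]
 [0.715 0.249]
 [0.583 0.27 ]]
[[0.711 0.247]
 [0.584 0.269]
 [0.56  0.101]
 [0.686 0.081]]
low 1779 0.15173644429260602
((0.6617313027381897, -0.09936175495386124), (0.174418643116951, 0.13300250470638275), 87.08299255371094) [[ 0.591 -0.183]
 [ 0.724 -0.19 ]
 [ 0.733 -0.016]
 [ 0.6   -0.009]]
[[ 0.729 -0.018]
 [ 0.6   -0.009]
 [ 0.593 -0.18 ]
 [ 0.719 -0.184]]
box [0.55  0.401 0.043]
shaker [ 0.494 -0.03   0.087]
jar [ 0.466 -0.15   0.108]
tin [ 0.667 -0.093  0.175]
mug [ 0.525 -0.386  0.059]
mill [ 0.627 -0.277  0.153]
face [0.548 0.182 0.117] [-0.987  0.159  0.   ] 1204
fl 280 45 [0.529 0.119 0.705]
fl 340 75 [0.463 0.082 0.665]
fl 370 30 [ 0.467 -0.005  0.688]
fl 440 110 [0.337 0.036 0.63 ]
fl 490 160 [0.259 0.002 0.555]
fl 545 180 [ 0.181 -0.003  0.552]
fl 620 170 [-0.027 -0.882  0.004]
fl 520 220 [ 0.186 -0.146  0.333]
top 270 95 [0.526 0.096 0.724]
top 300 150 [0.437 0.012 0.646]
top 400 185 [ 0.303 -0.22   0.705]
top 440 80 [-0.105 -0.231  1.26 ]
top 430 150 [-0.149 -0.23   1.211]
top 410 300 [ 0.077 -0.264  0.629]
top 440 370 [-0.025 -0.337  0.558]
top 550 370 [-0.107 -0.485  0.752]
top 510 240 [ 0.108 -0.414  0.801]
top 175 325 [0.235 0.342 0.126]
top 200 200 [0.642 0.373 0.2  ]
```

```bash
python3 - <<'E'
from h import *
A=np.zeros((560,800,3),np.uint8)
def px(x,y,o): return int(o+200-y*220), int(260-x*250) 
pts=[];cols=[]
for n in('top','scene'):
    w=cloud(n,np.load(f'pics/{n}0.npy')).reshape(-1,3); c=cv2.imread(f'pics/{n}0.png').reshape(-1,3)
    k=(abs(w[:,0]-.25)<.6)&(abs(w[:,1])<.85)&(w[:,2]>-.02)&(w[:,2]<1.0); pts.append(w[k]);cols.append(c[k])
P=np.vstack(pts);C=np.vstack(cols);o=np.argsort(P[:,2]);P=P[o];C=C[o]
u=(200-P[:,1]*230).astype(int).clip(0,399); v=(400-P[:,0]*400).astype(int)
v=(420-P[:,0]*400).astype(int).clip(0,559)
cm=cv2.applyColorMap(np.clip(P[:,2]*255,0,255).astype(np.uint8).reshape(-1,1),cv2.COLORMAP_JET).reshape(-1,3)
for a in range(2):
  for b in range(2):
    A[(v+a).clip(0,559),(u+b).clip(0,399)]=C; A[(v+a).clip(0,559),(u+b).clip(0,399)+400]=cm
cv2.imwrite('pics/ortho.png',A)
# flower-like bins: x from .2 up
for x in np.arange(-.1,.7,.1):
    row=[]
    for y in np.arange(-.6,.5,.1):
        k=(abs(P[:,0]-x)<.05)&(abs(P[:,1]-y)<.05)&(P[:,2]>.26)
        row.append(f"{P[k,2].min():.2f}-{P[k,2].max():.2f}" if k.sum()>5 else "   .     ")
    print(f"{x:.1f}",*row)
E
```

```text
-0.1    .      0.69-0.79 0.70-0.76 0.53-0.60 0.47-0.57 0.27-0.34 0.26-0.38 0.27-0.33    .         .         .     
0.0    .      0.60-0.77 0.50-0.75 0.48-0.69 0.43-0.56 0.26-0.72 0.26-0.72 0.26-0.38    .         .         .     
0.1 0.26-0.58 0.26-0.81 0.60-0.82 0.26-0.79 0.26-0.71 0.30-0.74 0.32-0.73 0.27-0.34    .         .         .     
0.2 0.54-0.58 0.51-0.59 0.58-0.80 0.57-0.78 0.26-0.71 0.26-0.74 0.26-0.74 0.26-0.35    .         .         .     
0.3    .         .      0.61-0.62 0.57-0.72 0.27-0.74 0.29-0.74 0.30-0.74 0.26-0.35    .         .         .     
0.4    .         .         .      0.54-0.55 0.47-0.71 0.50-0.68 0.54-0.72 0.64-0.68    .         .         .     
0.5    .         .         .         .      0.49-0.54 0.52-0.66 0.59-0.72 0.62-0.75    .         .         .     
0.6    .         .         .         .         .         .         .      0.71-0.75    .         .      0.26-0.29
```

View pics/ortho.png

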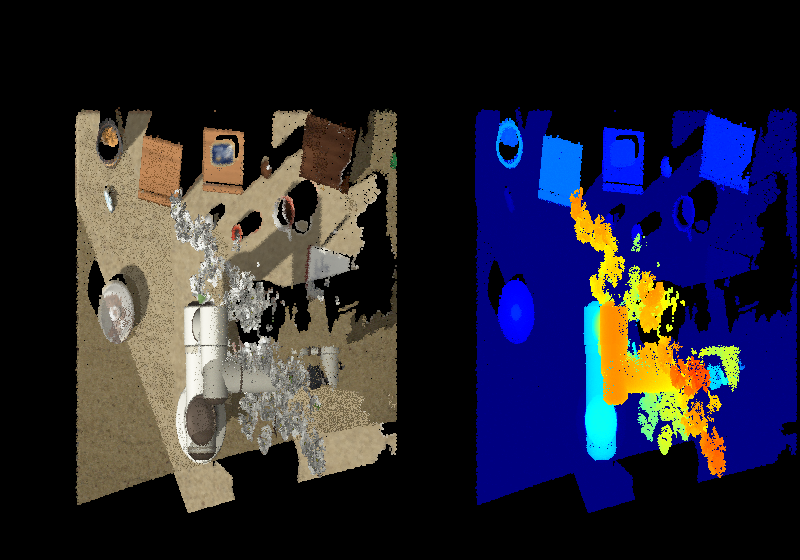

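The ortho map puts the tall cupboard at about (0.63, 0.17), with the front clear. The arm's shoulder link lies along +x at z≈0.33 and the forearm along -y at z≈0.7. Flower branches at z≈0.5–0.8 surround it. Next I'll locate the pot below them.

```bash
python3 - <<'E'
from h import *
np.set_printoptions(precision=3,suppress=True)
for n,boxes in(('top',[(345,330,405,410),(480,340,540,400)]),('scene',[(490,190,580,275),(430,150,520,210),(390,265,440,300)])):
    w=cloud(n,np.load(f'pics/{n}0.npy')); c=cv2.cvtColor(cv2.imread(f'pics/{n}0.png'),cv2.COLOR_BGR2HSV)
    for (a,b,e,f) in boxes:
        W=w[b:f,a:e].reshape(-1,3);H=c[b:f,a:e].reshape(-1,3).astype(int)
        k=(H[:,1]>60)&((H[:,0]<15)|(H[:,0]>165)); 
        print(n,(a,b),k.sum(), np.nanpercentile(W[k],[5,25,50,75,95],axis=0).tolist() if k.any() else '')
w=cloud('top',np.load('pics/top0.npy'))
for u,v in[(375,400),(360,390),(390,395),(375,380),(360,340),(375,350)]: print(u,v,w[v,u])
E
```

```text
top (345, 330) 498 [[0.11886105352221257, -0.27743910441042247, 0.0005400403611440569], [0.12334714238509187, -0.26311479217915457, 0.17523845493928525], [0.14023664246922263, -0.2446528000454824, 0.2630900082733443], [0.15887851600364727, -0.1643896882988877, 0.31003444908442224], [0.186141916127818, -0.14940320984282346, 0.3636929466970255]]
top (480, 340) 44 [[-0.08848658954836448, -0.6597572783520149, 0.004045014587443852], [-0.026111344347429455, -0.6058856450121279, 0.2511794199580874], [0.08952909582809399, -0.5046367219872752, 0.35075111213413634], [0.13253145216302195, -0.4471053957037631, 0.6619962235292141], [0.22927694372567994, -0.4330942112557368, 0.7148757461799009]]
scene (490, 190) 1399 [[0.13559844535428708, -0.18053925614889627, 0.2612173898944824], [0.15315136745513386, -0.15855414317295632, 0.2914930271744919], [0.1688884458294932, -0.1500377973645033, 0.31868944777889335], [0.18388607577137567, -0.14528614004090032, 0.3465570854578316], [0.19373806433271304, -0.14215973430464632, 0.3788001533484209]]
scene (430, 150) 110 [[0.3524386973832341, -0.471485176859532, 0.0021533115148918095], [0.36935609184461116, -0.46792344995553287, 0.006542981152393101], [0.3919241411764889, -0.4638406074657856, 0.0096657599266603], [0.41514465743471096, -0.4599842633027954, 0.011879384529406511], [0.4338791630068991, -0.4557154538840441, 0.014278795320463415]]
scene (390, 265) 6 [[0.2901605816349747, 0.04524289510619217, 0.3078823307093234], [0.29046859477983034, 0.04629882204721805, 0.31260931467644926], [0.2909312984914477, 0.04787953754428953, 0.31829805671615996], [0.2914407720788759, 0.04910678785586284, 0.32349714380659267], [0.29165234946933594, 0.049862331910062146, 0.32767054457957046]]
375 400 [ 0.153 -0.237  0.01 ]
360 390 [ 0.176 -0.192  0.014]
390 395 [ 0.177 -0.277  0.005]
375 380 [-0.029 -0.219  0.489]
360 340 [ 0.099 -0.178  0.42 ]
375 350 [ 0.031 -0.211  0.504]
```

```bash
python3 - <<'E'
import cv2
a=cv2.imread('pics/top0.png')[300:420,330:450]; b=cv2.imread('pics/scene0.png')[140:300,380:620]
import numpy as np
a=cv2.resize(a,(480,480),interpolation=2); b=cv2.resize(b,None,fx=1.3,fy=1.3); 
o=np.zeros((480,800,3),np.uint8); o[:,:480]=a; o[:208,480:480+312]=b[:208]; cv2.imwrite('pics/crop.png',o)
E
```

```text
(no output)
```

View pics/crop.png

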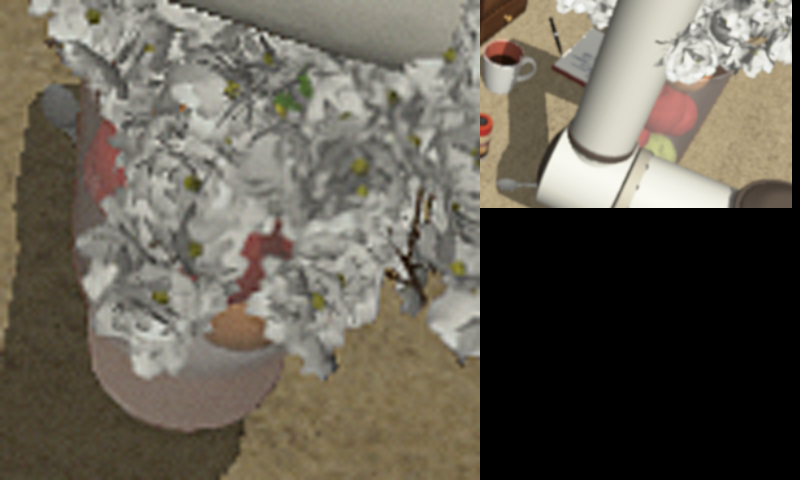

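A glass vase stands at about (0.17, -0.22) under the flowers, so I'll route the tool well outside it. Then I'll move in short calls, with the fingers shut.

Emit:
{"name": "play_rows", "arguments": {"deltas": [{"gripper":-1,"offset":[0.6,-0.25,0.1],"spin":0},{"gripper":-1,"offset":[1,-0.4,0.1],"spin":0},{"gripper":-1,"offset":[1,-0.4,0.1],"spin":0},{"gripper":-1,"offset":[1,-0.4,0.1],"spin":0},{"gripper":-1,"offset":[1,-0.4,0.1],"spin":0},{"gripper":-1,"offset":[1,-0.4,0.1],"spin":0},{"gripper":-1,"offset":[1,-0.4,0.1],"spin":0},{"gripper":-1,"offset":[1,-0.4,0.1],"spin":0}], "newtons": 20}}

```text
clock: 0.77
position: [0.2645, -0.4652, 0.1981]
orientation: [-0.0, 0.994, 0.113, 0.0]
wrist_force: [-0.1, -0.2, 0.2]
opening: 0.0412
grip_force: 0.0
```

Emit:
{"name": "play_rows", "arguments": {"deltas": [{"gripper":-1,"offset":[1,-0.4,0.1],"spin":0},{"gripper":-1,"offset":[1,-0.4,0.1],"spin":0},{"gripper":-1,"offset":[1,-0.4,0.1],"spin":0},{"gripper":-1,"offset":[1,-0.4,0.1],"spin":0},{"gripper":-1,"offset":[1,-0.4,0],"spin":0},{"gripper":-1,"offset":[1,-0.4,0],"spin":0},{"gripper":-1,"offset":[0.6,-0.8,0],"spin":0},{"gripper":-1,"offset":[0.3,-1,0],"spin":0}]}}

```text
clock: 1.43
position: [0.3803, -0.3525, 0.1901]
orientation: [-0.0, 0.994, 0.113, 0.0]
wrist_force: [-0.1, -0.7, -0.2]
opening: 0.0005
grip_force: 0.0
```

```bash
python3 -c "
from station import r;s=r.state();print(s['qpos'],s['tau'],s['position'])"
```

```text
[-9.81200424e-01  3.17702503e-02  1.78218336e+00  6.93336026e-04
  1.32807129e+00  3.62477682e-01] [ -1.62519068 -29.7843647  -32.98943281   0.0893959   -0.07920153
  -0.22735138] [ 0.3803145  -0.35247952  0.19013083]
```

Emit:
{"name": "play_rows", "arguments": {"deltas": [{"gripper":-1,"offset":[0.6,-1,0],"spin":0},{"gripper":-1,"offset":[0.6,-1,0],"spin":0},{"gripper":-1,"offset":[0.6,-1,0],"spin":0},{"gripper":-1,"offset":[0.6,-1,0],"spin":0},{"gripper":-1,"offset":[0.6,-1,0],"spin":0},{"gripper":-1,"offset":[0.5,-1,0],"spin":0},{"gripper":-1,"offset":[0.5,-1,0],"spin":0},{"gripper":-1,"offset":[0.4,-1,0],"spin":0}]}}

```text
clock: 2.1
position: [0.4289, -0.1763, 0.1902]
orientation: [-0.0, 0.994, 0.113, -0.0]
wrist_force: [0.5, 0.1, 0.2]
opening: 0.0002
grip_force: 0.0
```

```bash
python3 -c "
from station import r;s=r.state();print(s['qpos'],s['tau'],s['position'])"
```

```text
[-6.51883416e-01 -1.17112187e-01  1.92594684e+00  4.73112111e-04
  1.33336846e+00  6.92511227e-01] [-2.72777349e+00 -2.61695480e+01 -3.19932675e+01  3.49784223e-02
 -1.28249431e-02 -5.01989275e-01] [ 0.42890834 -0.17631967  0.1902059 ]
```

Emit:
{"name": "play_rows", "arguments": {"deltas": [{"gripper":-1,"offset":[0.3,-1,0],"spin":0},{"gripper":-1,"offset":[0.3,-1,0],"spin":0},{"gripper":-1,"offset":[0.3,-1,0],"spin":0},{"gripper":-1,"offset":[0.3,-1,0],"spin":0},{"gripper":-1,"offset":[0.3,-1,0],"spin":0},{"gripper":-1,"offset":[0.3,-1,0],"spin":0},{"gripper":-1,"offset":[0.3,-1,0],"spin":0},{"gripper":-1,"offset":[0.3,-1,0],"spin":0}]}}

```text
clock: 2.77
position: [0.4392, -0.0099, 0.1902]
orientation: [-0.0, 0.994, 0.113, -0.0]
wrist_force: [-0.6, -0.2, 0.2]
opening: 0.0007
grip_force: 0.0
```

Emit:
{"name": "play_rows", "arguments": {"deltas": [{"gripper":-1,"offset":[0.3,-1,0],"spin":0},{"gripper":-1,"offset":[0.3,-1,0],"spin":0},{"gripper":-1,"offset":[0.3,-1,0],"spin":0},{"gripper":-1,"offset":[0.3,-1,0],"spin":0},{"gripper":-1,"offset":[0.3,-1,0],"spin":0},{"gripper":-1,"offset":[0.2,-0.8,-0.1],"spin":0},{"gripper":-1,"offset":[0,0,-0.1],"spin":0},{"gripper":-1,"offset":[0,0,0],"spin":0}]}}

```text
clock: 3.43
position: [0.4465, 0.1097, 0.1946]
orientation: [0.0, 0.994, 0.114, -0.0]
wrist_force: [0.6, -0.5, -0.5]
opening: 0.0003
grip_force: 0.0
```

```bash
python3 - <<'E'
from h import *
np.set_printoptions(precision=3,suppress=True)
s=r.state();print(s['qpos'],s['tau'],s['position'],s['wrist_force'])
p,d=r.capture('wrist'); cv2.imwrite('pics/w1.png',p); np.save('pics/w1.npy',d)
p,d2=r.capture('scene'); cv2.imwrite('pics/s1.png',p); np.save('pics/s1.npy',d2)
cv2.imwrite('pics/v1.png',np.hstack([cv2.resize(p,(400,300)) for p in (cv2.imread('pics/w1.png'),cv2.imread('pics/s1.png'))]))
w=cloud('wrist',d,s); k=abs(w[...,2]-.24)<.012; P=w[k]; print(len(P))
for u in range(0,640,80): print(*[np.round(w[v,u],3) for v in (60,150,240,330,420)])
E
```

```text
[-0.023 -0.133  1.931 -0.     1.343  1.32 ] [  0.947 -26.389 -31.711   0.136  -0.004   0.07 ] [0.447 0.11  0.195] [ 0.555 -0.468 -0.496]
21488
[0.521 0.434 0.001] [ 0.436  0.435 -0.   ] [ 0.338  0.438 -0.   ] [0.324 0.337 0.121] [0.443 0.189 0.295]
[0.537 0.358 0.   ] [ 0.453  0.354 -0.001] [ 0.358  0.35  -0.   ] [0.303 0.303 0.072] [0.114 0.343 0.001]
[0.552 0.284 0.   ] [ 0.471  0.275 -0.001] [ 0.378  0.265 -0.   ] [ 0.27   0.254 -0.   ] [ 0.14   0.243 -0.   ]
[0.541 0.157 0.237] [ 0.488  0.198 -0.001] [0.397 0.182 0.   ] [0.291 0.165 0.   ] [0.469 0.13  0.307]
[0.547 0.132 0.238] [ 0.506  0.121 -0.001] [ 0.416  0.101 -0.001] [0.456 0.111 0.245] [ 0.186  0.047 -0.001]
[0.557 0.104 0.217] [0.523 0.045 0.001] [ 0.435  0.019 -0.001] [ 0.331 -0.013 -0.001] [0.476 0.099 0.307]
[ 0.619 -0.004  0.001] [ 0.542 -0.031  0.   ] [ 0.454 -0.064 -0.   ] [ 0.353 -0.101  0.002] [ 0.23  -0.149 -0.001]
[ 0.603 -0.013  0.115] [ 0.561 -0.111 -0.001] [ 0.476 -0.138  0.014] [ 0.372 -0.194  0.   ] [ 0.259 -0.241  0.01 ]
```

View pics/v1.png

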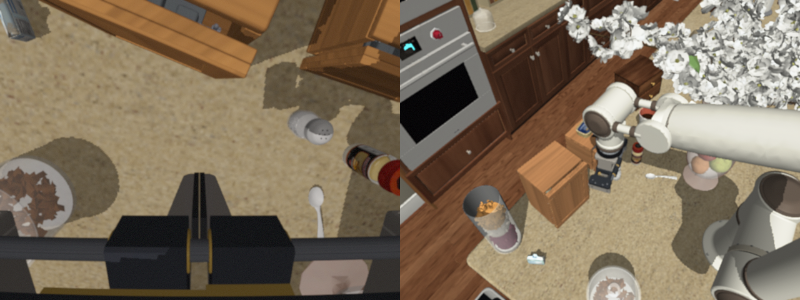

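The wrist view (left half) shows the tall cupboard's door, shut, across the upper left. Its free corner is near (245,70) in the composite, the shaker is at (310,127) and the shut fingers at (200,200). The arm got past the flowers without contact. Next I'll fit the door's front edge from this closer view.

```bash
python3 - <<'E'
from h import *
np.set_printoptions(precision=4,suppress=True)
s=r.state(); d=np.load('pics/w1.npy'); w=cloud('wrist',d,s)
k=(abs(w[...,2]-.238)<.004)&(w[...,0]>.5)&(w[...,1]>.05); P=w[k][:,:2]
hull=cv2.convexHull(P.astype(np.float32)); print(cv2.approxPolyDP(hull,.006,True).reshape(-1,2))
# front edge: per y-bin min x
ys=np.arange(.11,.24,.005); E=np.array([P[abs(P[:,1]-y)<.0025][:,0].min() for y in ys]); f=np.polyfit(ys,E,1); print('edge x=',f,'resid',np.abs(np.polyval(f,ys)-E).max(),'yaw',-np.degrees(np.arctan(f[0])))
print('edge at y=.127',np.polyval(f,.127))
k=(w[...,2]>.19)&(w[...,2]<.24)&(abs(w[...,0]-.45)<.04)&(abs(w[...,1]-.11)<.04); Q=(w[k]-s['position'])@q(s['orientation']).as_matrix(); print('finger tool coords',Q.min(0),Q.max(0))
E
```

```text
[[0.5735 0.0958]
 [0.5495 0.2063]
 [0.5328 0.1037]]Traceback (most recent call last):
  File "<stdin>", line 7, in <module>
    return umr_minimum(a, axis, None, out, keepdims, initial, where)
ValueError: zero-size array to reduction operation minimum which has no identity
```

Emit:
{"name": "play_rows", "arguments": {"deltas": [{"gripper":-1,"offset":[1,-0.75,0],"spin":0},{"gripper":-1,"offset":[1,-0.75,0],"spin":0},{"gripper":-1,"offset":[0.46,0.19,0],"spin":0},{"gripper":-1,"offset":[0.46,0.19,0],"spin":0},{"gripper":-1,"offset":[0.46,0.19,0],"spin":0},{"gripper":-1,"offset":[0,0,0],"spin":0},{"gripper":-1,"offset":[0,0,0],"spin":0}]}}

```text
clock: 4.12
position: [0.5088, 0.141, 0.1944]
orientation: [0.0, 0.994, 0.112, -0.0]
wrist_force: [-0.0, -0.4, -0.7]
opening: 0.0002
grip_force: 0.0
```

Emit:
{"name": "play_rows", "arguments": {"deltas": [{"gripper":-1,"offset":[0.19,0.075,0],"spin":0},{"gripper":-1,"offset":[0.19,0.075,0],"spin":0},{"gripper":-1,"offset":[0.14,0.055,0],"spin":0},{"gripper":-1,"offset":[0.14,0.055,0],"spin":0},{"gripper":-1,"offset":[0.14,0.055,0],"spin":0},{"gripper":-1,"offset":[0,0,0],"spin":0}]}}

```text
clock: 4.62
position: [0.5259, 0.1394, 0.1946]
orientation: [0.0, 0.994, 0.113, -0.0]
wrist_force: [-1.2, -0.5, 1.4]
opening: 0.0008
grip_force: 0.6
```

Emit:
{"name": "play_rows", "arguments": {"deltas": [{"gripper":-1,"offset":[0.14,0.055,0],"spin":0},{"gripper":-1,"offset":[0,0,0],"spin":0}]}}

```text
clock: 4.78
position: [0.5285, 0.139, 0.1945]
orientation: [0.0, 0.994, 0.113, -0.001]
wrist_force: [-3.8, -0.1, 0.9]
opening: 0.0002
grip_force: 1.6
```

Emit:
{"name": "play_rows", "arguments": {"deltas": [{"gripper":-1,"offset":[0.14,0.055,0],"spin":0},{"gripper":-1,"offset":[0,0,0],"spin":0}]}}

```text
clock: 4.95
position: [0.53, 0.1387, 0.1944]
orientation: [-0.0, 0.994, 0.113, -0.002]
wrist_force: [-9.1, 0.3, 5.3]
opening: 0.0005
grip_force: 4.9
```

Emit:
{"name": "play_rows", "arguments": {"deltas": [{"gripper":-1,"offset":[0.14,0.055,0],"spin":0},{"gripper":-1,"offset":[0,0,0],"spin":0}]}}

```text
clock: 5.12
position: [0.5302, 0.1387, 0.1943]
orientation: [-0.001, 0.994, 0.113, -0.006]
wrist_force: [-20.8, 0.2, 11.0]
opening: 0.0005
grip_force: 10.6
```

Emit:
{"name": "play_rows", "arguments": {"deltas": [{"gripper":-1,"offset":[-0.93,-0.38,0],"spin":0},{"gripper":-1,"offset":[-0.93,-0.38,0],"spin":0},{"gripper":-1,"offset":[-0.93,-0.38,0],"spin":0},{"gripper":-1,"offset":[-0.93,-0.38,0],"spin":0},{"gripper":-1,"offset":[-0.93,-0.38,0],"spin":0},{"gripper":-1,"offset":[-0.93,-0.38,0],"spin":0},{"gripper":-1,"offset":[-0.93,-0.38,0],"spin":0},{"gripper":-1,"offset":[-0.3,-0.12,0],"spin":0}]}}

```text
clock: 5.78
position: [0.3881, 0.1625, 0.1946]
orientation: [-0.0, 0.994, 0.113, 0.0]
wrist_force: [-0.3, -0.3, -0.2]
opening: 0.0001
grip_force: 0.0
```

Emit:
{"name": "play_rows", "arguments": {"deltas": [{"gripper":-1,"offset":[0,0,0],"spin":0},{"gripper":-1,"offset":[0,0,0],"spin":0},{"gripper":-1,"offset":[0,0,0],"spin":0},{"gripper":-1,"offset":[0,0,0],"spin":0},{"gripper":-1,"offset":[0,0,0],"spin":0},{"gripper":-1,"offset":[0,0,0],"spin":0},{"gripper":-1,"offset":[0,0,0],"spin":0},{"gripper":-1,"offset":[0,0,0],"spin":0}]}}

```text
clock: 6.45
position: [0.3895, 0.1619, 0.1945]
orientation: [-0.0, 0.994, 0.113, -0.0]
wrist_force: [-0.6, -0.3, 0.7]
opening: 0.0006
grip_force: 0.0
```

```bash
python3 - <<'E'
from h import *
np.set_printoptions(precision=4,suppress=True)
s=r.state();print(s['position'],s['wrist_force'],s['clock'])
p,d=r.capture('wrist'); np.save('pics/w2.npy',d); p2,d2=r.capture('scene')
cv2.imwrite('pics/v2.png',np.hstack([cv2.resize(x,(400,300)) for x in (p,p2)]))
for w in (cloud('wrist',d,s),cloud('scene',d2)):
    k=(abs(w[...,2]-.238)<.008)&(w[...,0]>.4)&(w[...,0]<.56)&(w[...,1]>.05)&(w[...,1]<.29)
    m,l,st,c=cv2.connectedComponentsWithStats(k.astype(np.uint8)); i=1+np.argmax(st[1:,4]); P=w[l==i][:,:2]
    print(len(P)); print(cv2.approxPolyDP(cv2.convexHull(P.astype(np.float32)),.006,True).reshape(-1,2))
E
```

```text
[0.3895 0.1619 0.1945] [-0.6268 -0.3458  0.7094] 6.45
11098
[[0.506  0.2011]
 [0.4586 0.1429]
 [0.4682 0.1331]
 [0.5086 0.1792]]
744
[[0.5597 0.2699]
 [0.4607 0.1462]
 [0.4729 0.1342]
 [0.5553 0.2363]]
```

View pics/v2.png

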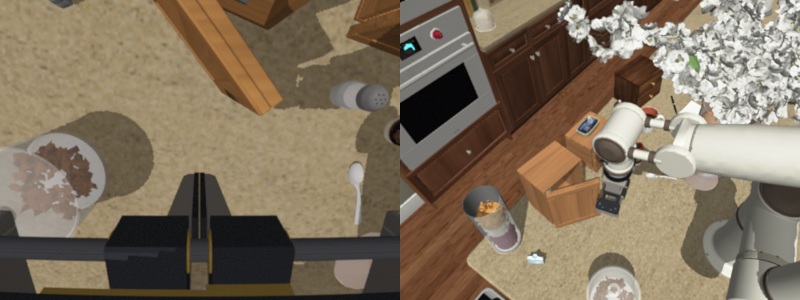

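The door stands ajar at 0.53 rad, with its free edge at (0.463, 0.138), and nothing is touching it. In the composite the edge is at (265,105). Next I'll go up and over, then down behind the door.

Emit:
{"name": "play_rows", "arguments": {"deltas": [{"gripper":-1,"offset":[0,0,-0.7],"spin":0},{"gripper":-1,"offset":[0,0,-1],"spin":0},{"gripper":-1,"offset":[0,0,-1],"spin":0},{"gripper":-1,"offset":[0,0,-1],"spin":0},{"gripper":-1,"offset":[0,0,-1],"spin":0},{"gripper":-1,"offset":[0,0,-0.5],"spin":0},{"gripper":-1,"offset":[0,0,0],"spin":0}]}}

```text
clock: 7.13
position: [0.3907, 0.1621, 0.3011]
orientation: [0.0, 0.994, 0.113, 0.002]
wrist_force: [0.0, 0.4, -0.1]
opening: 0.0003
grip_force: 0.0
```

Emit:
{"name": "play_rows", "arguments": {"deltas": [{"gripper":-1,"offset":[0.88,0.38,0],"spin":0},{"gripper":-1,"offset":[0.88,0.38,0],"spin":0},{"gripper":-1,"offset":[0.88,0.38,0],"spin":0},{"gripper":-1,"offset":[0.88,0.38,0],"spin":0},{"gripper":-1,"offset":[0.88,0.38,0],"spin":0},{"gripper":-1,"offset":[0.88,0.38,0],"spin":0},{"gripper":-1,"offset":[0.88,0.38,0],"spin":0},{"gripper":-1,"offset":[0,0,0],"spin":0}]}}

```text
clock: 7.8
position: [0.5227, 0.1367, 0.2961]
orientation: [0.0, 0.994, 0.112, -0.001]
wrist_force: [-0.2, 0.8, -0.9]
opening: 0.0006
grip_force: 0.0
```

```bash
python3 - <<'E'
from h import *
np.set_printoptions(precision=4,suppress=True)
s=r.state();print(s['position'],s['wrist_force'],s['clock'])
p,d2=r.capture('scene')
w=cloud('scene',d2)
k=(abs(w[...,2]-.238)<.008)&(w[...,0]>.4)&(w[...,0]<.56)&(w[...,1]>.05)&(w[...,1]<.29)
m,l,st,c=cv2.connectedComponentsWithStats(k.astype(np.uint8)); i=1+np.argmax(st[1:,4]); P=w[l==i][:,:2]
print(len(P)); print(cv2.approxPolyDP(cv2.convexHull(P.astype(np.float32)),.006,True).reshape(-1,2))
E
```

```text
[0.5227 0.1367 0.2961] [-0.1731  0.8048 -0.9259] 7.8
753
[[0.5598 0.2681]
 [0.4628 0.1502]
 [0.4666 0.1368]
 [0.4762 0.1364]
 [0.5577 0.2366]]
```

Emit:
{"name": "play_rows", "arguments": {"deltas": [{"gripper":-1,"offset":[0,0,0.7],"spin":0},{"gripper":-1,"offset":[0,0,0.7],"spin":0},{"gripper":-1,"offset":[0,0,0.7],"spin":0},{"gripper":-1,"offset":[0,0,0.7],"spin":0},{"gripper":-1,"offset":[0,0,0.7],"spin":0},{"gripper":-1,"offset":[0,0,0.7],"spin":0},{"gripper":-1,"offset":[0,0,0.4],"spin":0},{"gripper":-1,"offset":[0,0,0],"spin":0}]}}

```text
clock: 8.52
position: [0.519, 0.1379, 0.2041]
orientation: [-0.0, 0.994, 0.113, -0.002]
wrist_force: [1.2, -0.5, -0.1]
opening: 0.0006
grip_force: 0.0
```

Emit:
{"name": "play_rows", "arguments": {"deltas": [{"gripper":-1,"offset":[-0.19,-0.33,0],"spin":0},{"gripper":-1,"offset":[-0.19,-0.33,0],"spin":0},{"gripper":-1,"offset":[-0.285,-0.31,0],"spin":0},{"gripper":-1,"offset":[-0.285,-0.31,0],"spin":0},{"gripper":-1,"offset":[-0.285,-0.31,0],"spin":0},{"gripper":-1,"offset":[-0.285,-0.31,0],"spin":0}]}}

```text
clock: 9.02
position: [0.4826, 0.1685, 0.207]
orientation: [-0.0, 0.994, 0.113, 0.0]
wrist_force: [0.6, -0.1, 0.6]
opening: 0.0002
grip_force: 0.2
```

Emit:
{"name": "play_rows", "arguments": {"deltas": [{"gripper":-1,"offset":[-0.21,-0.43,0],"spin":0},{"gripper":-1,"offset":[-0.21,-0.43,0],"spin":0},{"gripper":-1,"offset":[-0.21,-0.43,0],"spin":0},{"gripper":-1,"offset":[-0.21,-0.43,0],"spin":0},{"gripper":-1,"offset":[-0.07,-0.39,0],"spin":0},{"gripper":-1,"offset":[-0.07,-0.39,0],"spin":0},{"gripper":-1,"offset":[-0.07,-0.39,0],"spin":0},{"gripper":-1,"offset":[-0.07,-0.39,0],"spin":0}]}}

```text
clock: 9.68
position: [0.4465, 0.2275, 0.2066]
orientation: [0.0, 0.994, 0.113, 0.0]
wrist_force: [0.6, 0.4, 0.2]
opening: 0.0008
grip_force: 0.2
```

Emit:
{"name": "play_rows", "arguments": {"deltas": [{"gripper":-1,"offset":[0,-0.24,0],"spin":0},{"gripper":-1,"offset":[0,-0.24,0],"spin":0},{"gripper":-1,"offset":[0,-0.24,0],"spin":0},{"gripper":-1,"offset":[0,-0.2,0],"spin":0},{"gripper":-1,"offset":[0,-0.1,0],"spin":0},{"gripper":-1,"offset":[0,-0.05,0],"spin":0},{"gripper":-1,"offset":[0,0,0],"spin":0}]}}

```text
clock: 10.27
position: [0.4419, 0.2477, 0.2066]
orientation: [-0.0, 0.994, 0.113, -0.0]
wrist_force: [0.7, 0.0, -1.4]
opening: 0.0004
grip_force: 0.0
```

```bash
cat > look.py <<'E'
from h import *
import sys
np.set_printoptions(precision=4,suppress=True)
s=r.state();print(s['position'],s['wrist_force'],s['clock'])
p,d=r.capture('wrist'); p2,d2=r.capture('scene')
cv2.imwrite(f'pics/{sys.argv[1]}.png',np.hstack([cv2.resize(x,(400,300)) for x in (p,p2)]))
w=cloud('scene',d2)
k=(abs(w[...,2]-.238)<.008)&(w[...,0]>.35)&(w[...,0]<.57)&(w[...,1]>.05)&(w[...,1]<.35)
m,l,st,c=cv2.connectedComponentsWithStats(k.astype(np.uint8)); i=1+np.argmax(st[1:,4]); P=w[l==i][:,:2]
print(len(P)); print(cv2.approxPolyDP(cv2.convexHull(P.astype(np.float32)),.006,True).reshape(-1,2))
E
python3 look.py v3
```

```text
[0.4419 0.2477 0.2066] [ 0.7002  0.0195 -1.4067] 10.2667
367
[[0.5696 0.2553]
 [0.5699 0.271 ]
 [0.4927 0.2755]
 [0.4983 0.2618]]
```

View pics/v3.png

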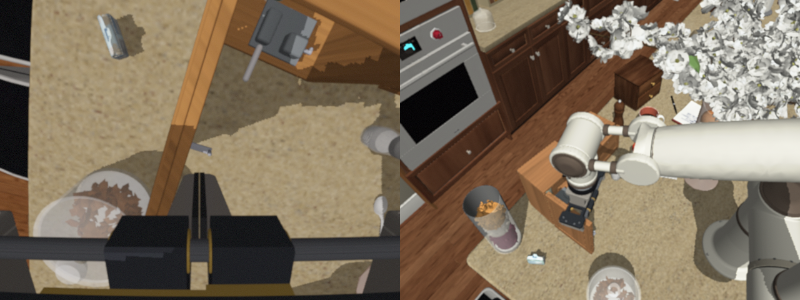

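The door now stands at about 1.48 rad, lying against the finger's outside at (185,170) in the composite. I'll back off from its inner side.

Emit:
{"name": "play_rows", "arguments": {"deltas": [{"gripper":-1,"offset":[0,0.2,0],"spin":0},{"gripper":-1,"offset":[0,0.5,0],"spin":0},{"gripper":-1,"offset":[-0.2,0.8,0],"spin":0},{"gripper":-1,"offset":[-0.2,0.8,0],"spin":0},{"gripper":-1,"offset":[-0.2,0.8,0],"spin":0},{"gripper":-1,"offset":[0,0.4,0],"spin":0},{"gripper":-1,"offset":[0,0,0],"spin":0},{"gripper":-1,"offset":[0,0,0],"spin":0}]}}

```text
clock: 11.03
position: [0.4462, 0.1764, 0.2067]
orientation: [-0.0, 0.994, 0.112, 0.0]
wrist_force: [-0.3, 0.1, -0.4]
opening: 0.0
grip_force: 0.0
```

Emit:
{"name": "play_rows", "arguments": {"deltas": [{"gripper":-1,"offset":[0,0,0],"spin":0},{"gripper":-1,"offset":[0,0,0],"spin":0},{"gripper":-1,"offset":[0,0,0],"spin":0},{"gripper":-1,"offset":[0,0,0],"spin":0},{"gripper":-1,"offset":[0,0,0],"spin":0},{"gripper":-1,"offset":[0,0,0],"spin":0}]}}

```text
clock: 11.53
position: [0.4459, 0.177, 0.2066]
orientation: [0.0, 0.994, 0.113, -0.0]
wrist_force: [0.3, 0.7, 0.1]
opening: 0.0004
grip_force: 0.0
```

```bash
python3 look.py v4
```

```text
[0.4459 0.177  0.2066] [0.3363 0.747  0.0559] 11.5333
851
[[0.5695 0.2554]
 [0.5683 0.2722]
 [0.4055 0.2819]
 [0.4097 0.2689]]
```

View pics/v4.png

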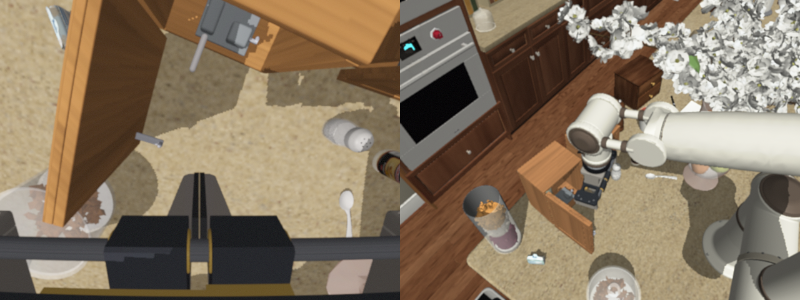

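The door stays open at about 1.48 rad. Its free edge is at (0.408, 0.275), or (55,220) in the composite. The gripper is 70 mm clear, and the shaker and the rest are standing undisturbed.

```bash
python3 -c "
from station import r;print(r.close_job())"
```

```text
the job is handed in; nothing more can be done
None
```

The job is handed in at about 11.5 s of the 48 s: the taller cupboard's door measured about 1.48 rad open and holding, with the robot clear; I never pushed near the lower cupboard or the small items, and no verdict came back.

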